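# Reset the tripped sole warmer by feel, then set its dial

## Task

The sole warmer has tripped. Pick up the reset rod, sweep its tip along the hidden face under the warmer's overhanging front (the side towards the robot) until you feel the slot, and push the button inside the slot fully home so that the white tell-tale pin on top comes up. Then lay the rod back down flat on the bench, and after that turn the dial until its pointer lines up with the small steel marker clip, leaving the other things where they are.

Things in the scene. Friction and masses are not known exactly. Their poses are not given: they have to be found in the camera images.
- rod_grip (a point): Reset rod, lying on the bench at the start: a square wooden handle 70 mm long, 24 mm wide, 30 mm high with a plain round steel shaft, 8 mm diameter and 105 mm long, sticking out of one end along the handle's middle line; about 0.12 kg in all. This point is the centre of the handle, 15 mm above the bench when it lies flat. x runs along the rod from the handle to the tip; z up.
- rod_tip (a point): Blunt flat end of the reset rod's steel shaft, on its axis, 140 mm along x from the handle's centre.
- warmer: Sole warmer: a fixed grey steel cabinet, 220 mm deep (x), 310 mm wide (y), 140 mm high, with a ribbed plate on its rear top. Origin under its centre; x points from its front (towards the robot) to its rear, y to its left. Under the front of its top is a recess 150 mm wide and 30 mm deep, between two solid cheeks, open to the front and down to the bench, roofed from 92 mm up by the overhang.
- recess (a point): Mid width of the hidden face (the flat upright back of the recess), on its surface, 55 mm above the bench; x points into the warmer, y left. The overhang's and cheeks' front edge is 30 mm before it. One upright slot, 16 mm wide, 26 mm high (42 to 68 mm above the bench), is in this face; its middle lies anywhere from 40 mm left to 40 mm right of this point, to be found by feel.
- reset (a joint): Reset button filling the slot, 12 mm behind the hidden face: 0 tripped (out), grows as it is pushed straight in, 0.010 m at its stop (a rod tip on it is then 22 mm behind the face). It takes about 4 N to move, has no spring and stays where it is pushed. It may be pushed only with the rod.
- telltale (a joint): White tell-tale pin, 12 mm diameter, on the top of the warmer at its front right: it rises with the button by 1.4 times the button's travel, 0.014 m when the button is fully home. It is only an indicator.
- dial_grip (a point): Dial on the top of the warmer, at the front left: a black skirt of 26 mm radius and 8 mm high, with a bar on it 46 mm long, 14 mm wide, 22 mm high (8 to 30 mm above the dial's underside) and a white pointer line at one end. This point is on the turning axis, 20 mm above the dial's underside, which is 141 mm above the bench. x points along the bar to the pointer end, z up.
- dial (a joint): Dial angle: 0 with the pointer to the warmer's left (+y of the warmer), grows clockwise seen from above, up to 3.14 with the pointer to its right. Stiff by 0.03 N m; stays where left.
- marker: Small fixed steel marker clip, 12 x 5 x 4 mm, on the rim of the dial's scale, 42 mm from the dial's axis. The origin is on the dial's axis at the scale's surface (141 mm above the bench) and x points from the axis to the clip.
- sole: Bystander: black shoe sole with a yellow top, about 240 x 90 x 25 mm, lying left of the warmer; origin under its middle.
- jar: Bystander: closed jar 64 mm in diameter, 85 mm high, right of the warmer; origin under its centre.
- scissors: Bystander: scissors about 190 mm long, lying flat left of the warmer; origin on the bench at the pivot.
- rod: The whole reset rod, described under the handle's centre; its origin is the middle of the handle's underside.
Mind the look-alikes: they are no part of the job. There is more than one size of the rod; the job needs the middle-sized.

How it is judged (in metres and radians):
On the way, in this order (a step that is already met when the one before it is completed fails the run):
1. the reset button is pushed home with the rod (value of joint reset above 0.0085 m and contact force between rod and the fingers above 0.5 N), for 0.1 s.
2. the rod lies flat on the bench, let go (height (world z) of each of rod_grip, rod_tip below 0.025 m and contact force between rod and the fingers below 0.05 N), for 0.2 s.
3. the dial's pointer stands at the marker clip (angle between the x axis of dial_grip and the x axis of marker, either way round below 0.12 rad), for 0.2 s.
At the end, for the whole second after the job is handed in: The reset button is in by at least 8.5 of its 10 mm, the rod lies flat and still on the bench (handle centre and tip lower than 25 mm), let go, and the dial's pointer is within 0.12 rad of the marker clip and still (all of step 2 and value of joint reset above 0.0085 m and angle between the x axis of dial_grip and the x axis of marker, either way round below 0.12 rad and velocity of joint dial between -0.05 and 0.05 rad/s and linear speed of rod below 0.02 m/s); the robot touches nothing.
It fails at once if a bystander (sole, jar or scissors) is moved by more than 25 mm (distance of any of sole, jar, scissors from where it was at the start of the episode above 0.025 m).
It also fails if it takes over 72 s, if anything falls off the work surface, if the arm or the gripper's body presses on something with over 40 N, if the wrist force passes 120 N, or if a joint passes its speed limit or range.

## Robot

A 6-joint arm with a two-finger parallel gripper is mounted at the origin on the work surface. World frame = base frame: x ahead of the robot, y to its left, z up, the work surface at z = 0. Lengths are in m, angles in degrees, forces in N, time in s.
With the tool pointing down it reaches from about 0.375 to 0.9 m from the base axis. Payload 3.1 kg.
Tool frame: the origin (TCP) lies on the centre line of the jaws, within the pads' length; the fingertips stand 11 mm ahead of it and the grasp point (between the pads) lies 8 mm behind it; z points along the fingers, y is the line along which they close (so a half turn about z gives the same grasp; the last joint's range is limited). The gripper opens to 85 mm and grips with 20 to 120 N. Pads are 22 mm wide; open, the fingers measure 114 mm over their backs; the gripper's body (76 mm by 85 mm) begins 54 mm behind the grasp point. The pads swing forward as they close: fully open they stand 13 mm farther back than shut.
Start: joints at [53.944, 30.224, 82.088, -0, 67.689, -10.227], TCP at [0.272, 0.563, 0.242] pointing down, gripper open.
Joint ranges: [-176.69, 176.69], [-43.24, 126.21], [12.49, 139.97], [-82, 262], [0, 151.66], [-163.58, 163.58]. Speed limits (degrees/s): [159.86, 159.86, 180, 180, 180, 180].

## Interface

Orientations are given as [roll, pitch, yaw] about the fixed x, y, z axes, in that order (R = Rz(yaw) Ry(pitch) Rx(roll)).
In Python, from rig import manip gives the robot as it stands.
- The arm moves only by the tool apply_moves, never from a script. Its argument "moves" is a list of rows, each a list of 6 numbers: the shift along the tool's x, y, z in m, then the turn, a rotation vector about the tool's x, y, z in degrees. A call has exactly 8 rows; each row shifts and turns the commanded pose from where the row before left it, along the tool's axes as they then stand; what a row does not reach is not made up. A row lasts 1/10 s, in which the tool goes at most 50 mm and 8.59 degrees, less where a joint would pass 70% of its speed; a pose out of reach is approached as far as the arm can. A call with a gripper value outside its range is refused whole. "grip" is the finger opening in m, from 0 to 0.0854, set as the call begins (left out, the last holds). The fingers move at their own pace and stop on an object; "force" is the grip in N (left out, the last holds). Time passes only in rows, so rows that do not move let the fingers close, or fill a call up. It gives the time, the measured TCP pose, the force, the opening and the grip force at its end, in the units of the state.
- manip.read_state(): the state, without advancing time (a new reading comes with each control period).
- manip.capture(name): name is "scene" or "top"; returns the picture (480x640x3 uint8, red, green, blue); there is no depth.
- manip.camera_params(name): a dict with "camera_matrix" (3x3 intrinsics, pixels), "view" (4x4, takes a point from world to camera coordinates). Camera axes: x right, y down, z forward; pixel columns grow to the right and rows downward; lengths in m; the calibration is good to about 2 mm. A picture is of the moment at which its call begins. camera_params takes no time and is no camera call.
- manip.sign_off(): hands the job in; it is judged then, once.
The state is a dict: "clock": time; "joint_positions": joint angles; "qvel": joint speeds; "tau": joint torques, N m; "ee_pos": TCP position; "eef_rot": TCP orientation; "contact_force": force on the tool from outside, world axes, zero at the start; "moment": the same for the moment, N m; "grip_width": finger opening in m; "grasp_force": force on a finger pad.
Only numpy, scipy, OpenCV 4.12 (cv2) and the standard library are available. Lean on these libraries where they do the work, as an engineer would, in place of code of your own. Each camera call takes 0.05 s, during which the arm holds its last target. There are 200 camera calls.

## Working session

There is one attempt and no reset: what is moved stays moved. The work goes in short steps, Python scripts to look and compute and a tool call to move; the robot and the scene stay as the last step left them, time stands still between calls to the robot, and variables do not carry over. Pictures are saved under pics/ and viewed, at most 10 in all, crops included, and the job is handed in when it is done.

Besides the shell and the picture viewer there is one more tool, called after "Request:" as a command line: name --pt "numbers of a row" for each row, then --argument value for the rest. apply_moves: Moves the arm, as the interface text tells. Its arguments: {"type":"object","properties":{"moves":{"type":"array"},"grip":{"type":"number"},"force":{"type":"number"}},"required":["moves"]}

```bash
mkdir -p pics; cat > h.py <<'E'
import numpy as np,cv2
from rig import manip
def cap(n,f=None):
    im=manip.capture(n); im=cv2.cvtColor(np.asarray(im),cv2.COLOR_RGB2BGR)
    if f: cv2.imwrite('pics/'+f,im)
    return im
def ray(n,u,v,z):
    p=manip.camera_params(n);K=np.array(p['camera_matrix']);V=np.array(p['view'])
    R,t=V[:3,:3],V[:3,3];c=-R.T@t;d=R.T@np.linalg.solve(K,[u,v,1.]);return c+d*(z-c[2])/d[2]
def proj(n,P):
    p=manip.camera_params(n);K=np.array(p['camera_matrix']);V=np.array(p['view'])
    q=K@(V[:3,:3]@np.array(P)+V[:3,3]);return q[:2]/q[2]
E
python3 - <<'E'
from h import *
cap('scene','s0.png');cap('top','t0.png')
for n in('scene','top'):
    V=np.array(manip.camera_params(n)['view']);print(n,-V[:3,:3].T@V[:3,3],V[2,:3])
print(manip.read_state())
E
```

```text
scene [ 1.21644038 -0.74400706  1.03955171] [-0.51742503  0.51587376 -0.68274856]
top [ 0.25272977 -0.07395764  1.43102593] [ 0.20158038  0.02673619 -0.979107  ]
{'clock': 0.1, 'joint_positions': array([ 5.39456420e+01,  3.02731459e+01,  8.21497255e+01, -4.41289951e-04,
        6.76916236e+01, -1.02271021e+01]), 'qvel': array([-0.02455456, -0.03199478, -0.25750975, -0.05969481, -0.11895243,
        0.03212962]), 'tau': array([-1.36768322e-04, -4.43307889e+01, -1.78585625e+01, -2.65291028e-04,
        3.94589573e-03, -2.62540692e-05]), 'ee_pos': array([0.27187889, 0.56205841, 0.24143299]), 'eef_rot': array([-1.79887252e+02, -1.99271727e-02,  1.54172892e+02]), 'contact_force': array([ 0.22157392,  0.72639074, -0.01244448]), 'moment': array([0.01805935, 0.00737604, 0.02221255]), 'grasp_force': 0.0, 'grip_width': 0.08525442700839808}
```

View pics/s0.png

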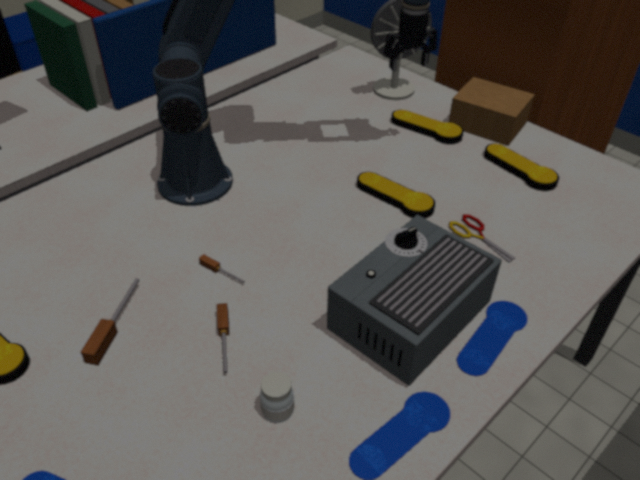

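View pics/t0.png

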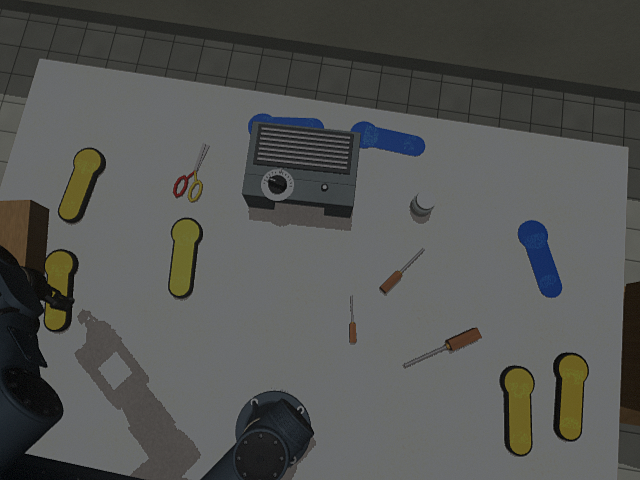

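Rod candidates in the top view are at pixels (352,325), small; (402,271), which looks middle-sized; and (443,347), large. I'll measure their lengths and check a close crop.

```bash
python3 - <<'E'
from h import *
t=cv2.imread('pics/t0.png');s=cv2.imread('pics/s0.png')
def comps(im,n):
    h=cv2.cvtColor(im,cv2.COLOR_BGR2HSV)
    m=((h[...,0]<16)&(h[...,1]>110)&(h[...,2]>45)).astype(np.uint8)
    k,l,st,c=cv2.connectedComponentsWithStats(m)
    for i in range(1,k):
        if 60<st[i,4]<2500:
            ys,xs=np.where(l==i);r=cv2.minAreaRect(np.stack([xs,ys],1).astype(np.float32))
            b=cv2.boxPoints(r);P=np.array([ray(n,u,v,.03)[:2] for u,v in b])
            print(n,st[i],c[i].round(1),'ctr',ray(n,*c[i],.022)[:2].round(4),'sides',np.linalg.norm(P[1]-P[0]).round(4),np.linalg.norm(P[2]-P[1]).round(4))
comps(t,'top');comps(s,'scene')
a=cv2.convertScaleAbs(t[110:235,235:435],alpha=2.2)
cv2.imwrite('pics/c1.png',cv2.resize(a,(800,500),interpolation=cv2.INTER_CUBIC))
a=cv2.convertScaleAbs(t[235:385,330:490],alpha=2)
cv2.imwrite('pics/c2.png',cv2.resize(a,(640,600),interpolation=cv2.INTER_CUBIC))
E
```

```text
top [173 173  20  24 144] [181.1 184.6] ctr [0.6495 0.3951] sides 0.0848 0.0382
top [381 271  21  21 181] [391. 281.] ctr [ 0.4612 -0.2671] sides 0.0665 0.0202
top [350 323   6  19 110] [352.5 332.3] ctr [ 0.2987 -0.178 ] sides 0.0142 0.0499
top [448 328  34  23 353] [464.2 338.6] ctr [ 0.3318 -0.4932] sides 0.0913 0.0306
scene [ 61   0  43  18 317] [83.4  7.2] ctr [-1.2739  0.3804] sides 0.1054 0.3094
scene [583   0  27  76 266] [596.2  37.2] ctr [0.3586 1.6326] sides 0.7475 0.0503
scene [590   0  36  87 338] [607.9  44.9] ctr [0.4215 1.6003] sides 0.8484 0.0728
scene [550  53  16  47 153] [558.4  75.9] ctr [0.4145 1.2458] sides 0.3529 0.0283
scene [604  59  24  70 262] [615.7  91.9] ctr [0.6054 1.2806] sides 0.5151 0.0377
scene [458  76  78  34 245] [501.   87.7] ctr [0.3211 1.0322] sides 0.1313 0.2552
scene [555  79  31  58 383] [568.4 111. ] ctr [0.5555 1.0554] sides 0.3947 0.05
scene [571  97  21  47 197] [582.2 124.6] ctr [0.6258 1.0118] sides 0.2827 0.0477
scene [463 215  21  24 159] [474.  223.5] ctr [0.6611 0.3805] sides 0.0411 0.0881
scene [200 255  19  16 132] [209.3 261.8] ctr [ 0.3016 -0.1818] sides 0.0245 0.0625
scene [217 304  11  31 256] [222.2 317.3] ctr [ 0.4583 -0.2678] sides 0.0219 0.0842
scene [ 82 320  32  36 529] [ 97.4 337.4] ctr [ 0.3182 -0.4881] sides 0.1037 0.0345
```

View pics/c1.png

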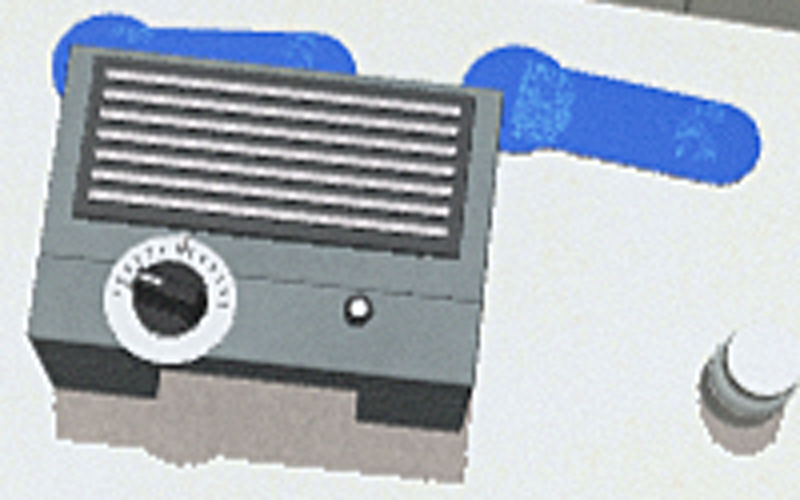

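View pics/c2.png

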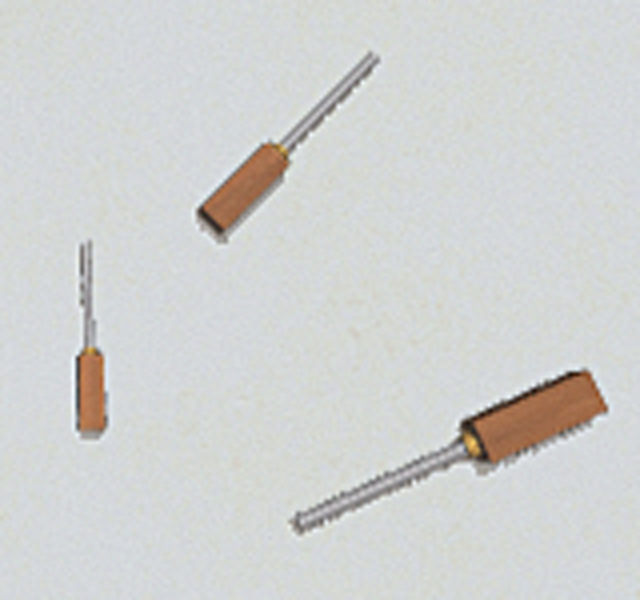

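The middle-sized rod is the one with the handle at pixel (391,281) and tip near (424,249): its handle measures about 67 mm against 50 and 91 for the others. The warmer crop shows the dial at about (278,185), the pointer line up-left and the clip up at about (281,171).

```bash
python3 - <<'E'
from h import *
f=lambda x,y:(235+x/4,110+y/4)
C={k:ray('top',*f(*p),.14) for k,p in dict(FL=(30,335),FR=(470,385),BL=(72,45),BR=(503,92)).items()}
for k in C:print(k,C[k].round(4))
L=lambda a,b:np.linalg.norm(C[a]-C[b]);print(L('FL','FR'),L('FL','BL'),L('FR','BR'))
c=sum(C.values())/4
y=(C['FL']-C['FR'])+(C['BL']-C['BR']);y/=np.linalg.norm(y);x=(C['BL']-C['FL'])+(C['BR']-C['FR']);x/=np.linalg.norm(x)
print('c',c,'x ang',np.degrees(np.arctan2(x[1],x[0])),'y ang-90',np.degrees(np.arctan2(y[1],y[0]))-90)
print('rod tip',ray('top',423.75,249.25,.015),'handle',ray('top',391,281,.025))
# handle top face in crop c2: (237,187)
print('tipmid scene', ray('scene',224.8,371,.015),ray('scene',222.2,317,.022))
d=ray('top',*f(171,300),.141);m=ray('top',*f(185,243),.144);p=ray('top',*f(137,276),.171);dc=ray('top',*f(170,295),.171)
A=lambda v:np.degrees(np.arctan2(v[1],v[0]))
print('dial',d,'marker',m,A(m-d),np.linalg.norm((m-d)[:2]),'ptr',A(p-d),np.linalg.norm((p-d)[:2]))
t=cv2.imread('pics/t0.png');a=cv2.convertScaleAbs(t[160:215,245:310],alpha=2.2);s=cv2.imread('pics/s0.png')[215:290,360:450]
a=cv2.resize(a,(400,338),interpolation=cv2.INTER_CUBIC);s=cv2.convertScaleAbs(cv2.resize(s,(400,338),interpolation=cv2.INTER_CUBIC),alpha=1.5)
cv2.imwrite('pics/c3.png',np.hstack([a,s]))
E
```

```text
FL [0.6176 0.1838 0.14  ]
FR [ 0.631  -0.1202  0.14  ]
BL [0.8333 0.1951 0.14  ]
BR [ 0.8474 -0.1122  0.14  ]
0.3042917022484375 0.21598177857566428 0.21658932618616264
c [0.73233288 0.03661923 0.14      ] x ang 2.5550549667344122 y ang-90 2.583187105874913
rod tip [ 0.57119424 -0.35148018  0.015     ] handle [ 0.46078931 -0.26665912  0.025     ]
tipmid scene [ 0.56771981 -0.34936584  0.015     ] [ 0.45754077 -0.26728649  0.022     ]
dial [0.65770087 0.09240601 0.141     ] marker [0.69901391 0.0896875  0.144     ] -3.7647895032336587 0.04140238374151044 ptr 80.6281490157577 0.022066873902594743
```

View pics/c3.png

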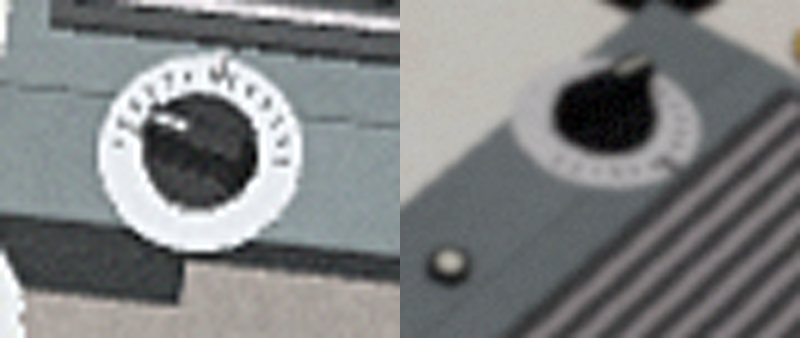

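The clip is at about −4° world, the pointer at about 81°, and the warmer yaw is about 2.6°. Moving above the rod (yaw 143).

Request:
apply_moves --pt "0 0 0 0 0 5.5" --pt "0 0 0 0 0 5.5" --pt "-0.0294 -0.025 0.0064 0 0 0" --pt "-0.0294 -0.025 0.0064 0 0 0" --pt "-0.0294 -0.025 0.0064 0 0 0" --pt "-0.0294 -0.025 0.0064 0 0 0" --pt "-0.0294 -0.025 0.0064 0 0 0" --pt "-0.0294 -0.025 0.0064 0 0 0" --grip 0.07 --force 100

```text
clock: 0.9
ee_pos: [0.3234, 0.3352, 0.2035]
eef_rot: [-180.0, -0.0, 143.2]
contact_force: [0.9, 0.2, 0.0]
grip_width: 0.0696
grasp_force: 0.0
```

Request:
apply_moves --pt "-0.0294 -0.025 0.0064 0 0 0" --pt "-0.0294 -0.025 0.0064 0 0 0" --pt "-0.0294 -0.025 0.0064 0 0 0" --pt "-0.0294 -0.025 0.0064 0 0 0" --pt "-0.0294 -0.025 0.0064 0 0 0" --pt "-0.0294 -0.025 0.0064 0 0 0" --pt "-0.0294 -0.025 0.0064 0 0 0" --pt "-0.0294 -0.025 0.0064 0 0 0"

```text
clock: 1.7
ee_pos: [0.392, 0.0341, 0.1524]
eef_rot: [180.0, -0.0, 143.2]
contact_force: [0.9, 0.5, -0.0]
grip_width: 0.0697
grasp_force: 0.0
```

Request:
apply_moves --pt "-0.0294 -0.025 0.0064 0 0 0" --pt "-0.0294 -0.025 0.0064 0 0 0" --pt "-0.0294 -0.025 0.0064 0 0 0" --pt "-0.0294 -0.025 0.0064 0 0 0" --pt "-0.0294 -0.025 0.0064 0 0 0" --pt "-0.0294 -0.025 0.0064 0 0 0" --pt "-0.0294 -0.025 0.0064 0 0 0" --pt "-0.0294 -0.025 0.0064 0 0 0"

```text
clock: 2.5
ee_pos: [0.4602, -0.267, 0.1009]
eef_rot: [180.0, -0.0, 143.1]
contact_force: [0.4, -0.7, -0.2]
grip_width: 0.0702
grasp_force: 0.0
```

```bash
cat >> h.py <<'E'
from scipy.spatial.transform import Rotation as Ro
def go(P,yaw):
    s=manip.read_state();R=Ro.from_euler('xyz',s['eef_rot'],degrees=True);T=Ro.from_euler('xyz',[180,0,yaw],degrees=True)
    d=np.array(P)-s['ee_pos'];np.set_printoptions(suppress=True,precision=4)
    print('t',s['clock'],'pos',s['ee_pos'],'rot',s['eef_rot'],'\nnow-axes',R.inv().apply(d),'target-axes',T.inv().apply(d),'rotvec',np.degrees((R.inv()*T).as_rotvec()))
E
python3 - <<'E'
from h import *
go([.4585,-.2665,.014],143)
d=np.array([.6577,.0924])
f=lambda p,z:ray('scene',360+p[0]*.225,215+p[1]*75/338,z)
m=f((272,167),.144);p=f((232,64),.171)
A=lambda v:np.degrees(np.arctan2(v[1],v[0]))
print(m,p,A(m[:2]-d),A(p[:2]-d))
E
```

```text
t 2.5 pos [ 0.4602 -0.267   0.1009] rot [179.9917  -0.0408 143.1432] 
now-axes [ 0.0016 -0.0007  0.0869] target-axes [ 0.0017 -0.0007  0.0869] rotvec [ 0.0082 -0.0408  0.1432]
[0.7027 0.0881 0.144 ] [0.6604 0.1059 0.171 ] -5.466511732710776 78.57668301751507
```

Request:
apply_moves --pt "0.0017 -0.0007 0.018 0 0 0" --pt "0 0 0.018 0 0 0" --pt "0 0 0.018 0 0 0" --pt "0 0 0.015 0 0 0" --pt "0 0 0.012 0 0 0" --pt "0 0 0.006 0 0 0" --pt "0 0 0 0 0 0" --pt "0 0 0 0 0 0"

```text
clock: 3.3
ee_pos: [0.4587, -0.265, 0.0148]
eef_rot: [-180.0, 0.0, 143.2]
contact_force: [-0.6, 1.0, 0.3]
grip_width: 0.07
grasp_force: 0.0
```

Request:
apply_moves --pt "0 0 0 0 0 0" --pt "0 0 0 0 0 0" --pt "0 0 0 0 0 0" --pt "0 0 0 0 0 0" --pt "0 0 0 0 0 0" --pt "0 0 0 0 0 0" --pt "0 0 0 0 0 0" --pt "0 0 0 0 0 0" --grip 0.0 --force 100

```text
clock: 4.1
ee_pos: [0.4588, -0.2652, 0.0153]
eef_rot: [-180.0, 0.1, 143.2]
contact_force: [-0.4, -0.2, 6.3]
grip_width: 0.0221
grasp_force: 98.5
```

Request:
apply_moves --pt "0 0 -0.005 0 0 0" --pt "0 0 -0.01 0 0 0" --pt "0 0 -0.01 0 0 0" --pt "0 0 -0.01 0 0 0" --pt "0 0 -0.005 0 0 0" --pt "0 0 0 0 0 0" --pt "0 0 0 0 0 0" --pt "0 0 0 0 0 0"

```text
clock: 4.9
ee_pos: [0.4583, -0.2647, 0.0542]
eef_rot: [180.0, -0.0, 143.2]
contact_force: [0.0, 0.1, -1.1]
grip_width: 0.0223
grasp_force: 98.2
```

```bash
python3 - <<'E'
from h import *
t=cap('top','t1.png');cap('scene','s1.png')
a=cv2.convertScaleAbs(t[210:330,340:500],alpha=2);b=cv2.imread('pics/s1.png')[250:400,130:330]
cv2.imwrite('pics/c4.png',np.hstack([cv2.resize(a,(400,300)),cv2.resize(b,(400,300))]))
s=manip.read_state();print(s['contact_force'],s['ee_pos'])
E
```

```text
[ 0.11987528 -0.59585198 -1.17967021] [ 0.45828393 -0.26472608  0.05410588]
```

View pics/c4.png

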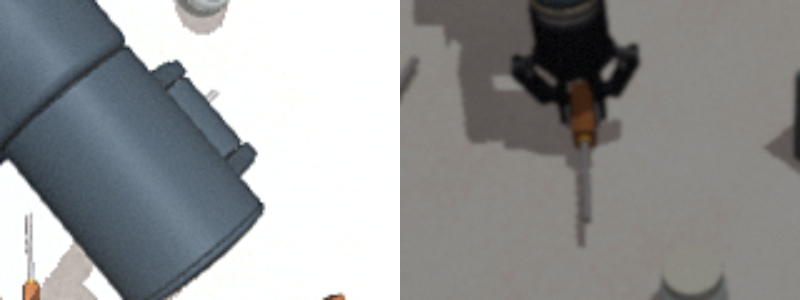

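The rod is held straight. I'll translate past the jar first, then rotate to the warmer's yaw.

Request:
apply_moves --pt "0.0189 0.0244 0 0 0 0" --pt "0.0189 0.0244 0 0 0 0" --pt "0.0189 0.0244 0 0 0 0" --pt "0.0189 0.0244 0 0 0 0" --pt "0.0189 0.0244 0 0 0 0" --pt "0.0189 0.0244 0 0 0 0" --pt "0.0189 0.0244 0 0 0 0" --pt "0.0189 0.0244 0 0 0 0"

```text
clock: 5.8
ee_pos: [0.4544, -0.0169, 0.0542]
eef_rot: [-180.0, -0.0, 143.2]
contact_force: [-0.4, -0.5, -1.4]
grip_width: 0.0225
grasp_force: 98.1
```

Request:
apply_moves --pt "0 0 0 0 0 -5.6" --pt "0 0 0 0 0 -5.6" --pt "0 0 0 0 0 -5.6" --pt "0 0 0 0 0 -5.6" --pt "0 0 0 0 0 -5.6" --pt "0 0 0 0 0 -5.6" --pt "0 0 0 0 0 -5.8" --pt "0 0 0 0 0 0"

```text
clock: 6.6
ee_pos: [0.4545, -0.0181, 0.0543]
eef_rot: [180.0, -0.0, -177.4]
contact_force: [0.3, -0.9, -1.3]
grip_width: 0.0222
grasp_force: 98.1
```

```bash
cat >> h.py <<'E'
c2,s2=np.cos(np.radians(2.57)),np.sin(np.radians(2.57))
F=np.array([.6525,.033])
def tcp(l): # tip local (recess frame) -> tcp
    a=np.array(l)-[.1405,0]; return [*(F+[c2*a[0]-s2*a[1],s2*a[0]+c2*a[1]]),.054]
def tip():
    s=manip.read_state();d=s['ee_pos'][:2]-F;return np.array([c2*d[0]+s2*d[1]+.1405,-s2*d[0]+c2*d[1],s['ee_pos'][2]])
E
python3 - <<'E'
from h import *
go(tcp([-.02,-.042]),182.57)
s=cap('scene')
# shaft direction check: tip pixel expected
st=manip.read_state();R=Ro.from_euler('xyz',st['eef_rot'],degrees=True)
print(proj('scene',st['ee_pos']+R.apply([-.1405,0,-.001])))
a=s[220:400,130:400];cv2.imwrite('pics/c5.png',cv2.resize(a,(800,533)))
print(tip())
E
```

```text
t 6.6 pos [ 0.4545 -0.0181  0.0543] rot [ 179.9952   -0.016  -177.4374] 
now-axes [-0.0396  0.0001  0.0003] target-axes [-0.0396  0.0001  0.0003] rotvec [ 0.0048 -0.016  -0.0074]
[349.8755 279.1397]
[-0.0596 -0.0421  0.0543]
```

View pics/c5.png

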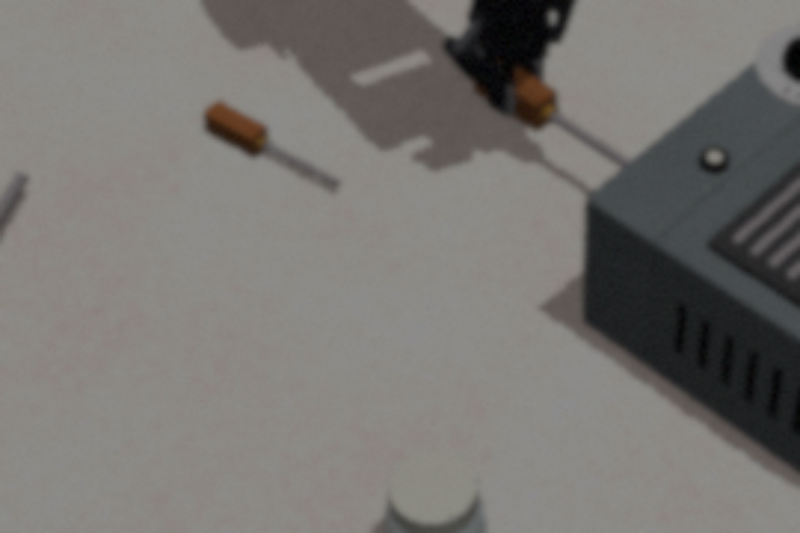

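The rod is aimed straight at the recess. Advancing to touch the face.

Request:
apply_moves --pt "-0.012 0 0 0 0 0" --pt "-0.012 0 0 0 0 0" --pt "-0.012 0 0 0 0 0" --pt "-0.008 0 0 0 0 0" --pt "-0.005 0 0 0 0 0" --pt "-0.003 0 0 0 0 0" --pt "0 0 0 0 0 0" --pt "0 0 0 0 0 0"

```text
clock: 7.45
ee_pos: [0.5059, -0.0156, 0.0544]
eef_rot: [180.0, -0.1, -177.4]
contact_force: [0.1, -0.6, -1.0]
grip_width: 0.0222
grasp_force: 98.1
```

Request:
apply_moves --pt "-0.001 0 0 0 0 0" --pt "-0.001 0 0 0 0 0" --pt "-0.001 0 0 0 0 0" --pt "-0.001 0 0 0 0 0" --pt "-0.001 0 0 0 0 0" --pt "0 0 0 0 0 0" --pt "0 0 0 0 0 0" --pt "0 0 0 0 0 0"

```text
clock: 8.25
ee_pos: [0.5114, -0.0155, 0.0545]
eef_rot: [180.0, -0.0, -177.4]
contact_force: [0.5, 0.2, -0.7]
grip_width: 0.0222
grasp_force: 98.1
```

Request:
apply_moves --pt "-0.001 0 0 0 0 0" --pt "-0.001 0 0 0 0 0" --pt "-0.001 0 0 0 0 0" --pt "0 0 0 0 0 0" --pt "0 0 0 0 0 0" --pt "0 0 0 0 0 0" --pt "0 0 0 0 0 0" --pt "0 0 0 0 0 0"

```text
clock: 9.05
ee_pos: [0.5143, -0.0153, 0.0545]
eef_rot: [180.0, -0.0, -177.4]
contact_force: [-1.0, -0.4, -1.0]
grip_width: 0.0222
grasp_force: 98.1
```

Request:
apply_moves --pt "-0.001 0 0 0 0 0" --pt "-0.001 0 0 0 0 0" --pt "0 0 0 0 0 0" --pt "0 0 0 0 0 0" --pt "0 0 0 0 0 0" --pt "0 0 0 0 0 0" --pt "0 0 0 0 0 0" --pt "0 0 0 0 0 0"

```text
clock: 9.85
ee_pos: [0.5143, -0.015, 0.0543]
eef_rot: [179.9, -0.2, -177.4]
contact_force: [-5.9, -1.7, 1.3]
grip_width: 0.0222
grasp_force: 98.4
```

Contact at about 6 N (face found). Sweeping left.

Request:
apply_moves --pt "0 0.0015 0 0 0 0" --pt "0 0.0015 0 0 0 0" --pt "0 0.0015 0 0 0 0" --pt "0 0.0015 0 0 0 0" --pt "0 0.0015 0 0 0 0" --pt "0 0.0015 0 0 0 0" --pt "0 0.0015 0 0 0 0" --pt "0 0.0015 0 0 0 0"

```text
clock: 10.65
ee_pos: [0.5138, -0.0033, 0.054]
eef_rot: [180.0, -0.3, -177.5]
contact_force: [-4.6, -2.8, -2.0]
grip_width: 0.0222
grasp_force: 98.3
```

Request:
apply_moves --pt "0 0.0015 0 0 0 0" --pt "0 0.0015 0 0 0 0" --pt "0 0.0015 0 0 0 0" --pt "0 0.0015 0 0 0 0" --pt "0 0.0015 0 0 0 0" --pt "0 0.0015 0 0 0 0" --pt "0 0.0015 0 0 0 0" --pt "0 0.0015 0 0 0 0"

```text
clock: 11.45
ee_pos: [0.5132, 0.0086, 0.0541]
eef_rot: [180.0, -0.3, -177.5]
contact_force: [-5.0, -2.5, -0.4]
grip_width: 0.0218
grasp_force: 98.3
```

Request:
apply_moves --pt "0 0.0015 0 0 0 0" --pt "0 0.0015 0 0 0 0" --pt "0 0.0015 0 0 0 0" --pt "0 0.0015 0 0 0 0" --pt "0 0.0015 0 0 0 0" --pt "0 0.0015 0 0 0 0" --pt "0 0.0015 0 0 0 0" --pt "0 0.0015 0 0 0 0"

```text
clock: 12.25
ee_pos: [0.5126, 0.0206, 0.054]
eef_rot: [180.0, -0.3, -177.5]
contact_force: [-4.3, -2.4, -1.6]
grip_width: 0.0222
grasp_force: 98.3
```

Request:
apply_moves --pt "0 0.0015 0 0 0 0" --pt "0 0.0015 0 0 0 0" --pt "0 0.0015 0 0 0 0" --pt "0 0.0015 0 0 0 0" --pt "0 0.0015 0 0 0 0" --pt "0 0.0015 0 0 0 0" --pt "0 0.0015 0 0 0 0" --pt "0 0.0015 0 0 0 0"

```text
clock: 13.05
ee_pos: [0.5121, 0.0326, 0.054]
eef_rot: [180.0, -0.3, -177.5]
contact_force: [-4.5, -3.1, -1.3]
grip_width: 0.022
grasp_force: 98.3
```

Request:
apply_moves --pt "0 0.0015 0 0 0 0" --pt "0 0.0015 0 0 0 0" --pt "0 0.0015 0 0 0 0" --pt "0 0.0015 0 0 0 0" --pt "0 0.0015 0 0 0 0" --pt "0 0.0015 0 0 0 0" --pt "0 0.0015 0 0 0 0" --pt "0 0.0015 0 0 0 0"

```text
clock: 13.85
ee_pos: [0.5115, 0.0446, 0.054]
eef_rot: [180.0, -0.3, -177.5]
contact_force: [-4.3, -2.4, -0.8]
grip_width: 0.0225
grasp_force: 98.3
```

Request:
apply_moves --pt "0 0.0015 0 0 0 0" --pt "0 0.0015 0 0 0 0" --pt "0 0.0015 0 0 0 0" --pt "0 0.0015 0 0 0 0" --pt "0 0.0015 0 0 0 0" --pt "0 0.0015 0 0 0 0" --pt "0 0.0015 0 0 0 0" --pt "0 0.0015 0 0 0 0"

```text
clock: 14.65
ee_pos: [0.511, 0.0566, 0.054]
eef_rot: [180.0, -0.3, -177.5]
contact_force: [-3.5, -2.5, -1.9]
grip_width: 0.0224
grasp_force: 98.3
```

Request:
apply_moves --pt "0 0.0015 0 0 0 0" --pt "0 0.0015 0 0 0 0" --pt "0 0.0015 0 0 0 0" --pt "0 0.0015 0 0 0 0" --pt "0 0.0015 0 0 0 0" --pt "0 0.0015 0 0 0 0" --pt "0 0.0015 0 0 0 0" --pt "0 0.0015 0 0 0 0"

```text
clock: 15.45
ee_pos: [0.513, 0.0689, 0.0546]
eef_rot: [-180.0, 0.0, -177.4]
contact_force: [-0.3, 0.5, -0.5]
grip_width: 0.0223
grasp_force: 98.2
```

The tip has dropped in: x advanced 2 mm and the force vanished. Going deeper gently.

Request:
apply_moves --pt "-0.0015 0 0 0 0 0" --pt "-0.0015 0 0 0 0 0" --pt "-0.0015 0 0 0 0 0" --pt "-0.0015 0 0 0 0 0" --pt "-0.001 0 0 0 0 0" --pt "0 0 0 0 0 0" --pt "0 0 0 0 0 0" --pt "0 0 0 0 0 0"

```text
clock: 16.25
ee_pos: [0.5196, 0.0689, 0.0545]
eef_rot: [180.0, -0.0, -177.4]
contact_force: [0.5, 0.0, -1.6]
grip_width: 0.022
grasp_force: 98.2
```

Request:
apply_moves --pt "0 0.001 0 0 0 0" --pt "0 0.001 0 0 0 0" --pt "0 0.001 0 0 0 0" --pt "0 0.001 0 0 0 0" --pt "0 0 0 0 0 0" --pt "0 0 0 0 0 0" --pt "0 0 0 0 0 0" --pt "0 0 0 0 0 0"

```text
clock: 17.05
ee_pos: [0.5195, 0.0717, 0.0545]
eef_rot: [-180.0, -0.0, -177.6]
contact_force: [-1.4, -7.8, -1.2]
grip_width: 0.0223
grasp_force: 98.8
```

Left wall felt; back to slot middle, then push.

Request:
apply_moves --pt "0 -0.003 0 0 0 0" --pt "0 -0.003 0 0 0 0" --pt "-0.002 0 0 0 0 0" --pt "-0.002 0 0 0 0 0" --pt "-0.002 0 0 0 0 0" --pt "-0.002 0 0 0 0 0" --pt "-0.002 0 0 0 0 0" --pt "0 0 0 0 0 0"

```text
clock: 17.85
ee_pos: [0.5294, 0.0676, 0.0543]
eef_rot: [180.0, -0.1, -177.4]
contact_force: [-3.4, -0.7, 0.1]
grip_width: 0.0225
grasp_force: 98.4
```

Request:
apply_moves --pt "-0.0015 0 0 0 0 0" --pt "-0.0015 0 0 0 0 0" --pt "-0.0015 0 0 0 0 0" --pt "-0.0015 0 0 0 0 0" --pt "0 0 0 0 0 0" --pt "0 0 0 0 0 0" --pt "0 0 0 0 0 0" --pt "0 0 0 0 0 0"

```text
clock: 18.65
ee_pos: [0.5325, 0.0679, 0.0542]
eef_rot: [180.0, -0.4, -177.4]
contact_force: [-9.9, -2.1, 2.7]
grip_width: 0.0224
grasp_force: 98.8
```

```bash
python3 - <<'E'
from h import *
print(tip())
E
```

```text
[0.02215327 0.0402533  0.05417395]
```

At 22 mm with 10 N, so it is on the stop. One more millimetre, then check the pin.

Request:
apply_moves --pt "-0.001 0 0 0 0 0" --pt "-0.001 0 0 0 0 0" --pt "0 0 0 0 0 0" --pt "0 0 0 0 0 0" --pt "0 0 0 0 0 0" --pt "0 0 0 0 0 0" --pt "0 0 0 0 0 0" --pt "0 0 0 0 0 0"

```text
clock: 19.45
ee_pos: [0.5325, 0.068, 0.0541]
eef_rot: [179.9, -0.6, -177.4]
contact_force: [-12.7, -1.5, 4.8]
grip_width: 0.0223
grasp_force: 99.0
```

```bash
python3 - <<'E'
from h import *
print(tip())
s=cap('scene','s2.png');a=s[215:295,340:440];b=cv2.imread('pics/s0.png')[215:295,340:440]
cv2.imwrite('pics/c6.png',cv2.resize(np.hstack([b,a]),(800,320),interpolation=cv2.INTER_CUBIC))
E
```

```text
[0.0222198  0.04037324 0.05405951]
```

View pics/c6.png

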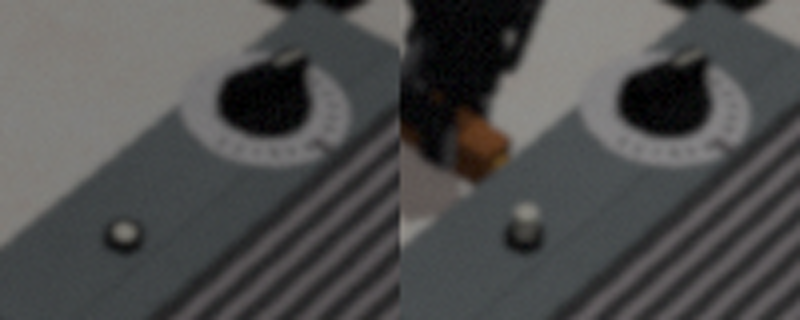

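The pin is up, with its head risen from (122,232) to (525,212) in the paired crop. Retracting and laying the rod down.

Request:
apply_moves --pt "0.008 0 0 0 0 0" --pt "0.012 0 0 0 0 0" --pt "0.014 0 0 0 0 0" --pt "0.014 0 0 0 0 0" --pt "0.014 0 0 0 0 0" --pt "0.014 0 0 0 0 0" --pt "0.01 0 0 0 0 0" --pt "0 0 0 0 0 0"

```text
clock: 20.3
ee_pos: [0.4517, 0.0639, 0.0547]
eef_rot: [-180.0, 0.0, -177.4]
contact_force: [-0.3, -0.8, -1.2]
grip_width: 0.0226
grasp_force: 98.4
```

Request:
apply_moves --pt "0 0 0.01 0 0 0" --pt "0 0 0.01 0 0 0" --pt "0 0 0.008 0 0 0" --pt "0 0 0.005 0 0 0" --pt "0 0 0.003 0 0 0" --pt "0 0 0.002 0 0 0" --pt "0 0 0.001 0 0 0" --pt "0 0 0 0 0 0"

```text
clock: 21.1
ee_pos: [0.4519, 0.0639, 0.0156]
eef_rot: [-180.0, 0.0, -177.4]
contact_force: [-0.2, 0.6, -0.9]
grip_width: 0.0226
grasp_force: 98.7
```

Request:
apply_moves --pt "0 0 0.0006 0 0 0" --pt "0 0 0.0004 0 0 0" --pt "0 0 0 0 0 0" --pt "0 0 0 0 0 0" --pt "0 0 0 0 0 0" --pt "0 0 0 0 0 0" --pt "0 0 0 0 0 0" --pt "0 0 0 0 0 0"

```text
clock: 21.9
ee_pos: [0.452, 0.0639, 0.0153]
eef_rot: [-180.0, 0.1, -177.4]
contact_force: [-1.3, 0.1, 4.8]
grip_width: 0.0222
grasp_force: 99.5
```

Request:
apply_moves --pt "0 0 0 0 0 0" --pt "0 0 0 0 0 0" --pt "0 0 0 0 0 0" --pt "0 0 0 0 0 0" --pt "0 0 0 0 0 0" --pt "0 0 0 0 0 0" --pt "0 0 0 0 0 0" --pt "0 0 0 0 0 0" --grip 0.06

```text
clock: 22.7
ee_pos: [0.4518, 0.0639, 0.0145]
eef_rot: [180.0, -0.0, -177.4]
contact_force: [0.2, 0.1, 0.0]
grip_width: 0.0599
grasp_force: 0.0
```

Request:
apply_moves --pt "0 0 -0.01 0 0 0" --pt "0 0 -0.02 0 0 0" --pt "0 0 -0.03 0 0 0" --pt "0 0 -0.03 0 0 0" --pt "0 0 -0.03 0 0 0" --pt "0 0 -0.03 0 0 0" --pt "0 0 -0.03 0 0 0" --pt "0 0 -0.03 0 0 0"

```text
clock: 23.5
ee_pos: [0.4511, 0.064, 0.2265]
eef_rot: [-180.0, 0.0, -177.4]
contact_force: [0.4, -0.2, -0.6]
grip_width: 0.0603
grasp_force: 0.0
```

Now the dial: rotate to yaw 80, then move above it.

Request:
apply_moves --pt "0 0 0 0 0 7.9" --pt "0 0 0 0 0 7.9" --pt "0 0 0 0 0 7.9" --pt "0 0 0 0 0 7.9" --pt "0 0 0 0 0 7.9" --pt "0 0 0 0 0 7.9" --pt "0 0 0 0 0 7.9" --pt "0 0 0 0 0 7.9" --grip 0.04 --force 40

```text
clock: 24.3
ee_pos: [0.4512, 0.064, 0.2251]
eef_rot: [180.0, 0.0, 119.0]
contact_force: [-0.1, -0.1, 0.6]
grip_width: 0.0399
grasp_force: 0.0
```

Request:
apply_moves --pt "0 0 0 0 0 7.9" --pt "0 0 0 0 0 7.9" --pt "0 0 0 0 0 7.9" --pt "0 0 0 0 0 7.9" --pt "0 0 0 0 0 7.8" --pt "0 0 0 0 0 0" --pt "0 0 0 0 0 0" --pt "0 0 0 0 0 0"

```text
clock: 25.1
ee_pos: [0.4516, 0.0639, 0.2247]
eef_rot: [180.0, 0.0, 80.1]
contact_force: [1.0, 0.2, 0.3]
grip_width: 0.0402
grasp_force: 0.0
```

Request:
apply_moves --pt "0.008 0.0248 0 0 0 0" --pt "0.008 0.0248 0 0 0 0" --pt "0.008 0.0248 0 0 0 0" --pt "0.008 0.0248 0 0 0 0" --pt "0.008 0.0248 0 0 0 0" --pt "0.008 0.0248 0 0 0 0" --pt "0.008 0.0248 0 0 0 0" --pt "0.008 0.0248 0 0 0 0"

```text
clock: 25.9
ee_pos: [0.6591, 0.0926, 0.2243]
eef_rot: [-180.0, 0.0, 80.1]
contact_force: [-0.0, -0.0, -0.1]
grip_width: 0.0402
grasp_force: 0.0
```

```bash
python3 - <<'E'
from h import *
go([.6577,.0924,.163],80)
E
```

```text
t 25.9 pos [0.6591 0.0926 0.2243] rot [-179.9595    0.0073   80.0604] 
now-axes [-0.0004 -0.0013  0.0613] target-axes [-0.0004 -0.0013  0.0613] rotvec [-0.0405  0.0073  0.0604]
```

Request:
apply_moves --pt "-0.0004 -0.0013 0.012 0 0 0" --pt "0 0 0.014 0 0 0" --pt "0 0 0.014 0 0 0" --pt "0 0 0.01 0 0 0" --pt "0 0 0.006 0 0 0" --pt "0 0 0.004 0 0 0" --pt "0 0 0 0 0 0" --pt "0 0 0 0 0 0"

```text
clock: 26.7
ee_pos: [0.6573, 0.0922, 0.165]
eef_rot: [179.9, -0.0, 80.0]
contact_force: [-0.4, 0.4, 1.1]
grip_width: 0.0399
grasp_force: 0.0
```

Request:
apply_moves --pt "0 0 0 0 0 0" --pt "0 0 0 0 0 0" --pt "0 0 0 0 0 0" --pt "0 0 0 0 0 0" --pt "0 0 0 0 0 0" --pt "0 0 0 0 0 0" --pt "0 0 0 0 0 0" --pt "0 0 0 0 0 0" --grip 0.0 --force 30

```text
clock: 27.5
ee_pos: [0.6559, 0.0923, 0.1653]
eef_rot: [-179.9, 0.0, 80.0]
contact_force: [-4.7, -0.3, 5.8]
grip_width: 0.0132
grasp_force: 31.3
```

Bar gripped; shift to centre and turn 84.5° clockwise.

Request:
apply_moves --pt "0 -0.0025 0 0 0 0" --pt "0 0 0 0 0 6" --pt "0 0 0 0 0 6" --pt "0 0 0 0 0 6" --pt "0 0 0 0 0 6" --pt "0 0 0 0 0 6" --pt "0 0 0 0 0 6" --pt "0 0 0 0 0 6"

```text
clock: 28.3
ee_pos: [0.6539, 0.0934, 0.1653]
eef_rot: [-179.9, -0.0, 37.7]
contact_force: [-3.3, 1.8, 4.8]
grip_width: 0.0131
grasp_force: 31.4
```

Request:
apply_moves --pt "0 0 0 0 0 6" --pt "0 0 0 0 0 6" --pt "0 0 0 0 0 6" --pt "0 0 0 0 0 6" --pt "0 0 0 0 0 6" --pt "0 0 0 0 0 6" --pt "0 0 0 0 0 6.5" --pt "0 0 0 0 0 0"

```text
clock: 29.1
ee_pos: [0.6533, 0.0955, 0.1653]
eef_rot: [-179.8, 0.1, -4.6]
contact_force: [-5.4, 6.6, 6.1]
grip_width: 0.0133
grasp_force: 31.4
```

Request:
apply_moves --pt "0 0 0 0 0 0" --pt "0 0 0 0 0 0" --pt "0 0 0 0 0 0" --pt "0 0 0 0 0 0" --pt "0 0 0 0 0 0" --pt "0 0 0 0 0 0" --pt "0 0 0 0 0 0" --pt "0 0 0 0 0 0" --grip 0.04

```text
clock: 29.9
ee_pos: [0.6546, 0.0926, 0.1645]
eef_rot: [180.0, -0.0, -4.5]
contact_force: [-0.2, 0.2, -0.2]
grip_width: 0.0404
grasp_force: 0.0
```

Request:
apply_moves --pt "0 0 -0.01 0 0 0" --pt "0 0 -0.02 0 0 0" --pt "0 0 -0.03 0 0 0" --pt "-0.02 0 -0.03 0 0 0" --pt "-0.04 0 -0.02 0 0 0" --pt "-0.04 0 0 0 0 0" --pt "-0.04 0 0 0 0 0" --pt "-0.03 0 0 0 0 0"

```text
clock: 30.7
ee_pos: [0.4825, 0.1064, 0.2755]
eef_rot: [-180.0, -0.0, -4.5]
contact_force: [0.6, -0.3, 0.4]
grip_width: 0.04
grasp_force: 0.0
```

```bash
python3 - <<'E'
from h import *
t=cap('top','t9.png');s=cap('scene','s9.png')
a=cv2.convertScaleAbs(t[155:225,245:325],alpha=2.2);b=cv2.convertScaleAbs(s[210:280,365:445],alpha=1.6)
k=lambda i,w,h:cv2.resize(i,(w,h),interpolation=cv2.INTER_CUBIC)
cv2.imwrite('pics/c9.png',np.vstack([np.hstack([k(a,400,350),k(b,400,350)]),np.hstack([k(cv2.convertScaleAbs(t[180:360,230:470],alpha=2),333,250),k(s[170:370,200:500],467,250)])]))
E
```

View pics/c9.png

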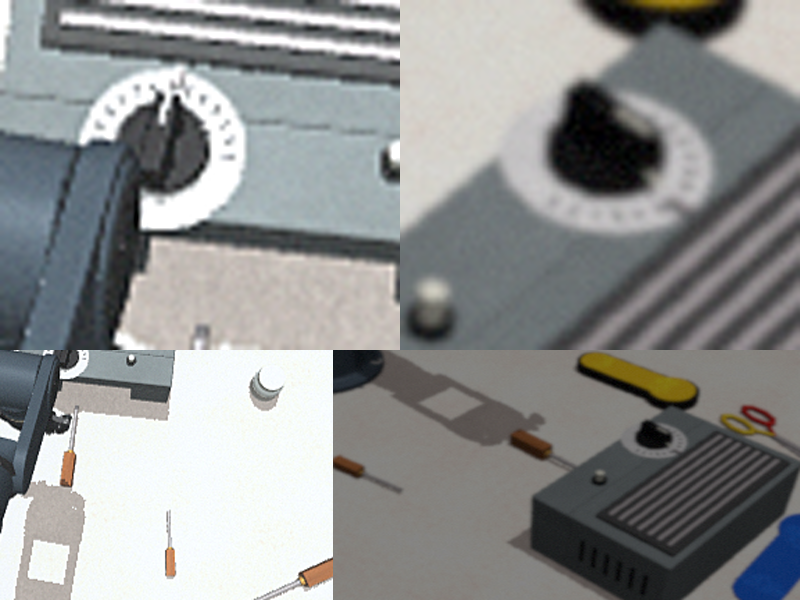

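Rod lies flat and the pin is up. Checking the dial and clip angles numerically.

```bash
python3 - <<'E'
from h import *
A=lambda v:round(np.degrees(np.arctan2(v[1],v[0])),1)
t0,s0=cv2.imread('pics/t0.png'),cv2.imread('pics/s0.png');t9,s9=cv2.imread('pics/t9.png'),cv2.imread('pics/s9.png')
for n,im,(u,v),clip in(('top',t0,(278,185),f'') ,('scene',s0,(407,241),'')):
    g=cv2.cvtColor(im,cv2.COLOR_BGR2GRAY);r=26
    sub=g[v-r:v+r,u-r:u+r];th=85 if n=='top' else 115
    th,_=cv2.threshold(sub,0,255,cv2.THRESH_OTSU)
    m=(sub>th).astype(np.uint8);k,l,st,c=cv2.connectedComponentsWithStats(m)
    i=min(range(1,k),key=lambda i:np.hypot(*(c[i]-r)) if st[i,4]>80 else 99)
    hull=cv2.convexHull(np.argwhere(l==i)[:,::-1].astype(np.float32))
    W=np.array([ray(n,a+u-r,b+v-r,.141)[:2] for a,b in hull[:,0]],dtype=np.float32)
    e=cv2.fitEllipse(W*1000);D=np.array(e[0])/1000
    print(n,th,'disc',D,e[1],st[i])
    for q in ([(281.25,170.75),(280.5,172)] if n=='top' else [(421.2,252.6)]):
        p=ray(n,*q,.143)[:2]-D;print('clip',A(p),np.linalg.norm(p))
f=lambda x,y:(365+(x-400)/5,210+y/5)
q=[ray('scene',*f(*p),.171)[:2] for p in((612,105),(652,133))];print('ptr scene',A(q[1]-q[0]),np.linalg.norm(q[1]-q[0]))
f=lambda x,y:(245+x/5,155+y/5)
q=[ray('top',*f(*p),.171)[:2] for p in((163,122),(167,93))];print('ptr top',A(q[1]-q[0]),q)
k=lambda i:cv2.convertScaleAbs(cv2.resize(i,(400,400),interpolation=cv2.INTER_CUBIC),alpha=2)
cv2.imwrite('pics/c10.png',np.hstack([k(t9[165:200,260:295]),k(s9[220:265,385:430])]))
E
```

```text
top 57.0 disc [0.66990076 0.10834288] (112.49126434326172, 250.9407196044922) [   0    0   52   42 1325]
clip -32.2 0.034802033647123504
clip -33.8 0.030734765131011994
scene 83.0 disc [0.6318269  0.10441097] (106.58855438232422, 149.89913940429688) [   0    0   47   42 1016]
clip -13.2 0.07324699709342307
ptr scene -4.9 0.02324055778084492
ptr top 2.6 [array([0.66381409, 0.09171142]), array([0.68039713, 0.09246135])]
```

View pics/c10.png

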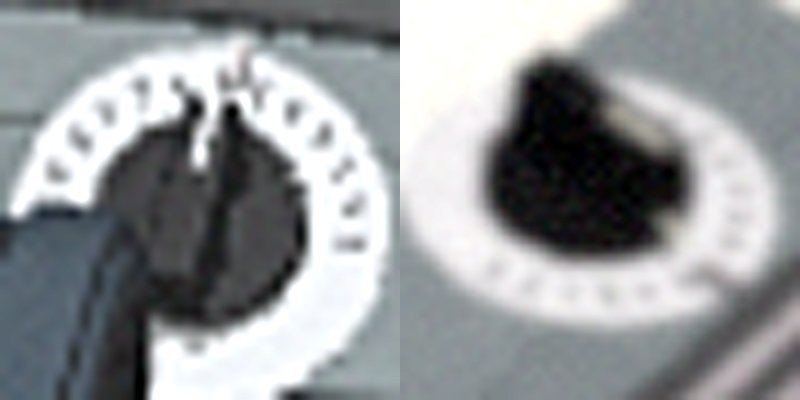

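The close crop shows the pointer near the clip: clip at (240,62) in the top half and (715,278) in the scene half. Fitting the scale's rim from points read off it.

```bash
python3 - <<'E'
from h import *
from scipy.optimize import least_squares as ls
A=lambda v:np.degrees(np.arctan2(v[1],v[0])).round(1)
for n,f,pts,clip,ptr in(
 ('top',lambda x,y:(260+(x+.5)*35/400-.5,165+(y+.5)*35/400-.5),[(10,215),(388,230),(215,48),(100,90),(330,110),(290,360),(375,290)],(240,62),((200,165),(208,100))),
 ('scene',lambda x,y:(385+(x-399.5)*45/400-.5,220+(y+.5)*45/400-.5),[(625,325),(778,225),(410,185),(690,90),(760,160),(470,275),(540,310)],(715,278),((607,102),(668,148)))):
    W=np.array([ray(n,*f(*p),.141)[:2] for p in pts])
    r=ls(lambda q:np.hypot(*(W-q[:2]).T)-q[2],[.657,.092,.04]);c=r.x[:2]
    m=ray(n,*f(*clip),.143)[:2]-c;p=[ray(n,*f(*a),.171)[:2] for a in ptr]
    print(n,r.x.round(4),'res',(r.fun*1000).round(1),'clip',A(m),np.hypot(*m).round(4),'ptrline',A(p[1]-p[0]),np.hypot(*(p[1]-p[0])).round(4),'tip from c',A(p[1]-c),p[1]-c)
E
```

```text
top [0.66   0.0949 0.0439] res [ 2.   1.7  0.8 -2.  -1.4 -2.9  1.9] clip -3.8 0.0414 ptrline 3.4 0.0163 tip from c -1.4 [ 0.02094762 -0.00052533]
scene [0.6572 0.0954 0.0452] res [ 1.6 -0.5 -0.4  1.8 -1.7 -0.8  0. ] clip -7.2 0.0411 ptrline -7.3 0.0208 tip from c -9.2 [ 0.02103677 -0.00339393]
```

Within tolerance by estimate, but the spread is a few degrees. I'll do one numeric rim and clip fit with radial profiles on the unoccluded first images.

```bash
python3 - <<'E'
from h import *
from scipy.optimize import least_squares as ls
from scipy.ndimage import map_coordinates as mc, gaussian_filter1d as gf
def samp(n,g,c,a,r,z): 
    q=np.array([proj(n,[c[0]+x*np.cos(a),c[1]+x*np.sin(a),z]) for x in r]);return mc(g,[q[:,1],q[:,0]],order=1)
for n,fn,c in(('top','t0',(.66,.095)),('scene','s0',(.6575,.0955))):
    im=cv2.imread(f'pics/{fn}.png');g=im.mean(2).astype(float);r=np.arange(.034,.055,.0004)
    for it in range(3):
        P=[]
        for a in np.radians(np.arange(0,360,4)):
            p=gf(samp(n,g,c,a,r,.141),3);d=np.gradient(p);i=d.argmin()
            if d[i]<-1 and 2<i<len(r)-3:P.append([c[0]+r[i]*np.cos(a),c[1]+r[i]*np.sin(a)])
        P=np.array(P);s=ls(lambda q:np.hypot(*(P-q[:2]).T)-q[2],[*c,.045],loss='soft_l1',f_scale=.0007);c=s.x[:2]
    print(n,s.x.round(4),len(P),'med res mm',np.median(abs(s.fun))*1e3)
    A=np.arange(-40,32,3);pr=[samp(n,g,c,np.radians(a),np.arange(.0385,.0455,.001),.143).mean() for a in A]
    print(list(zip(A.tolist(),np.round(pr).astype(int).tolist())))
E
```

```text
Traceback (most recent call last):
  File "h.py", line 11, in proj
    p=manip.camera_params(n);K=np.array(p['camera_matrix']);V=np.array(p['view'])
ValueError: time passes only in moves, steps and waits
```

```bash
python3 - <<'E'
from h import *
from scipy.optimize import least_squares as ls
from scipy.ndimage import map_coordinates as mc, gaussian_filter1d as gf
CP={n:manip.camera_params(n) for n in('top','scene')}
def samp(n,g,c,a,r,z):
    K=np.array(CP[n]['camera_matrix']);V=np.array(CP[n]['view'])
    X=np.stack([c[0]+r*np.cos(a),c[1]+r*np.sin(a),0*r+z]);q=K@(V[:3,:3]@X+V[:3,3:4]);return mc(g,[q[1]/q[2],q[0]/q[2]],order=1)
for n,fn,c in(('top','t0',(.66,.095)),('scene','s0',(.6575,.0955))):
    im=cv2.imread(f'pics/{fn}.png');g=im.mean(2).astype(float);r=np.arange(.034,.055,.0004)
    for it in range(3):
        P=[]
        for a in np.radians(np.arange(0,360,4)):
            p=gf(samp(n,g,c,a,r,.141),3);d=np.gradient(p);i=d.argmin()
            if d[i]<-1 and 2<i<len(r)-3:P.append([c[0]+r[i]*np.cos(a),c[1]+r[i]*np.sin(a)])
        P=np.array(P);s=ls(lambda q:np.hypot(*(P-q[:2]).T)-q[2],[*c,.045],loss='soft_l1',f_scale=.0007);c=s.x[:2]
    print(n,s.x.round(4),len(P),'med res mm',np.median(abs(s.fun))*1e3)
    A=np.arange(-40,32,3);pr=[samp(n,g,c,np.radians(a),np.arange(.0385,.0455,.001),.143).mean() for a in A]
    print(list(zip(A.tolist(),np.round(pr).astype(int).tolist())))
E
```

```text
top [0.6591 0.0947 0.0459] 90 med res mm 0.31758638061647404
[(-40, 99), (-37, 106), (-34, 105), (-31, 101), (-28, 100), (-25, 104), (-22, 106), (-19, 106), (-16, 101), (-13, 100), (-10, 101), (-7, 80), (-4, 79), (-1, 98), (2, 94), (5, 104), (8, 107), (11, 105), (14, 104), (17, 103), (20, 104), (23, 107), (26, 107), (29, 101)]
scene [0.657  0.0936 0.0462] 63 med res mm 0.5293166891098058
[(-40, 109), (-37, 111), (-34, 110), (-31, 108), (-28, 110), (-25, 113), (-22, 113), (-19, 109), (-16, 103), (-13, 97), (-10, 88), (-7, 77), (-4, 76), (-1, 86), (2, 98), (5, 107), (8, 111), (11, 109), (14, 108), (17, 107), (20, 109), (23, 110), (26, 109), (29, 108)]
```

Both views put the clip at about −5.4°, and the pointer was set to −4.6°, well within tolerance. Nothing is touching the robot.

```bash
python3 -c "
from rig import manip
print(manip.sign_off())"
```

```text
the job is handed in; nothing more can be done
None
```

The job is handed in, though the hand-in gave no verdict: the button was pushed home with the tell-tale pin up, the rod is laid flat on the bench, and the dial pointer is about 1° from the clip.

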